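# Drain the spotting tile and lay it wells down to dry

## Robot

A 7-joint arm with a two-finger parallel gripper is mounted at the origin on the work surface. World frame = base frame: x ahead of the robot, y to its left, z up, the work surface at z = 0. Lengths are in m, angles in rad, forces in N, time in s.
With the tool pointing down it reaches from about 0.4 to 0.75 m from the base axis. Payload 19.5 kg.
Tool frame: the origin (TCP) lies at the very end of the fingers, on their centre line; the grasp point (between the pads) lies 19 mm behind it; z points along the fingers, x is the direction in which the jaws open and shut, and the axes are right-handed (so a half turn about z gives the same grasp; the last joint's range is limited). The gripper opens to 85 mm and grips with 20 to 120 N. Pads are 22 mm wide; open, the fingers measure 114 mm over their backs; the gripper's body (76 mm by 85 mm) begins 54 mm behind the grasp point. The pads swing forward as they close: fully open they stand 13 mm farther back than shut.
Start: joints at [-1.306, 0.707, -0.028, 1.485, 0.022, 0.951, -0.075], TCP at [0.174, 0.548, 0.231] pointing down, gripper open.
Joint ranges: [-2.71, 2.71], [-0.32, 2.16], [-1.57, 1.52], [0, 2.45], [-1.46, 4.6], [0, 2.02], [-2.83, 2.83]. Speed limits (rad/s): [1.89, 1.89, 2.57, 2.57, 3.01, 3.01, 3.01].

## Interface

Orientations are given as a unit quaternion [w, x, y, z].
In Python, from cell import arm gives the robot as it stands.
- The arm moves only by the tool carry_out, never from a script. Its argument "plan" is a list of rows, each a list of 7 numbers: the turn, a rotation vector about the tool's x, y, z in rad, then the shift along the tool's x, y, z in mm, then the closure, from 0 (fully open) to 1 (shut). A call has exactly 5 rows; each row is the pose to reach, as a shift and turn from the pose commanded when the call began, along the tool's axes at that moment; what a row does not reach only later rows make up. A row lasts 1/8 s, in which the tool goes at most 62.5 mm and 10.7 degrees, less where a joint would pass 70% of its speed; a pose out of reach is approached as far as the arm can. A call with a gripper value outside its range is refused whole. The fingers move at their own pace and stop on an object; "squeeze" is the grip in N (left out, the last holds). Time passes only in rows, so rows that repeat a pose let the fingers close, or fill a call up. It gives the time, the measured TCP pose, the force and the opening at its end, in the units of the state.
- arm.sense(): the state, without advancing time (a new reading comes with each control period).
- arm.snapshot(name): name is "side" or "top"; returns a dict with "color" (400x640x3 uint8, red, green, blue), "range_z" (400x640 float32, m along the optical axis (not along the pixel's ray), 0 where there is no reading), "mtx" (3x3 intrinsics, pixels), "xyz" and "attitude" of the camera in the world. Camera axes: x right, y up, looking along -z (the intrinsics and any distortion apply to the point x, -y, -z); pixel columns grow to the right and rows downward; lengths in m; the calibration is good to about 2 mm. A picture is of the moment at which its call begins.
- arm.job_done(): hands the job in, once; it reports no verdict.
The state is a dict: "t": time; "joint_positions": joint angles; "joint_vel": joint speeds; "joint_torque": joint torques, N m; "position": TCP position; "ee_rot": TCP orientation; "contact_force": force on the tool from outside, world axes, zero at the start; "moment": the same for the moment, N m; "grip_width": opening from 0.0 (shut) to 1.0 (fully open).
Only numpy, scipy, OpenCV 4.12 (cv2) and the standard library are available. Lean on these libraries where they do the work, as an engineer would, in place of code of your own. Each camera call takes 0.05 s, during which the arm holds its last target. There are 200 camera calls.

## Task

The washed porcelain spotting tile lies wells up on the blue block: stand it on a short edge in the white draining stand, leaning on the two steel rods with its wells towards the rods, and let go of it so that it drips off. Then take hold of it again, turn it the rest of the way over and lay it wells down lengthwise along the two ribs of the orange drying tray, midway across them, with a short edge pushed up snug and square against the end rail. It is porcelain, so lower it rather than letting it drop or slap down, and do not disturb the other labware.

Things in the scene. Friction and masses are not known exactly. Their poses are not given: they have to be found in the camera images.
- tile_center (a point): Centre of the loose porcelain spotting tile, 58 x 92 x 10 mm (x, y, z), about 0.11 kg. +z points out of the white face with six blue wells; the other face is brown. y runs along it; both ends alike, faces plain and flat. At first it lies wells up, centred on the block within 5 mm, overhanging it by 12 mm at each long side and 16 mm at each end, y within 0.1 rad of the block's y.
- block: Blue plastic block fixed to the bench, 34 x 60 x 40 mm (x, y, z) high; origin at the centre of its underside on the bench.
- stand: White draining stand, fixed; origin at the centre of its underside, z up. Floor 80 x 80 mm, 8 mm up. Two 8 mm steel rods at x = -14, +14 mm rise from y = -10 mm and lean 12 degrees to -y, to y = -23 mm at 68 mm height, with a cross rod there. Lip at y = +14 to +18 mm, 60 mm long, 8 mm above the floor. Tile stands between rods and lip (20 mm), leaning to -y, wells to -y.
- stand_foot (a point): Point on the stand's floor (8 mm above the bench) at x = 0, y = +3 mm of the stand, where the middle of the tile's lower edge belongs; axes as the stand's.
- tray: Drying tray, fixed; origin at its underside, z up. Grey base 110 mm (x) by y = -73 to +57 mm, 4 mm thick. Two orange ribs 10 mm wide at x = -16 and +16 mm, y = -40 to +46 mm, tops 22 mm above the bench. Orange end rail at +y: 90 mm long in x, 34 mm high, inner face at y = +46 mm.
- tray_seat (a point): Point midway between the rib tops (22 mm above the bench) at the tray's x = 0, y = 0; axes as the tray's. When the tile is home its centre is 5 mm above this point, its end face touching the rail.
- reagent: Bystander, leave alone: amber glass reagent bottle, 64 mm wide, 100 mm high; origin at the centre of its underside.
- washbottle: Bystander, leave alone: white wash bottle with red cap, 68 mm wide, 160 mm high; origin at the centre of its underside.
- beaker: Bystander, leave alone: glass beaker, 68 mm wide, 85 mm high; origin at the centre of its underside.
- flask: Bystander, leave alone: green glass conical flask, 74 mm wide, 103 mm high; origin at the centre of its underside.
- corkring: Bystander, leave alone: cork ring, 84 mm wide, 22 mm high; origin at the centre of its underside.
- spatula: Bystander, leave alone: broad steel spatula with a wooden handle, 160 mm long, lying on the bench (origin in the middle of its underside).
- jar: Bystander, leave alone: small glass jar with blue cap, 40 mm wide, 45 mm high; origin at the centre of its underside.
Things that resemble listed ones, but are neither listed nor needed, are in the scene too. Leave any red or yellow look-alike of the part that bears tile_center alone.

How it is judged:
By the outcome, as a careful person would: the job done as asked, in the order asked, and still so for the second after the job is handed in, with the robot touching nothing.
It also fails if it takes over 72 s, if anything falls off the work surface, if the arm or the gripper's body presses on something with over 40 N, if the wrist force passes 120 N, or if a joint passes its speed limit or range.

## Working session

There is one attempt and no reset: what is moved stays moved. The work goes in short steps, Python scripts to look and compute and a tool call to move; the robot and the scene stay as the last step left them, time stands still between calls to the robot, and variables do not carry over. Pictures are saved under pics/ and viewed, about 8 in all and at most 12, crops included, and the job is handed in when it is done.

Besides the shell and the picture viewer there is one more tool, called as a command line: name --pt "numbers of a row" for each row, then --argument value for the rest. carry_out: Moves the arm, as the interface text tells. Its arguments: {"type":"object","properties":{"plan":{"type":"array","items":{"type":"array","items":{"type":"number"}}},"squeeze":{"type":"number"}},"required":["plan"]}

```bash
ls; mkdir -p pics; cat > h.py <<'E'
import numpy as np, cv2
from scipy.spatial.transform import Rotation as R
from cell import arm
def cam(n):
    s=arm.snapshot(n); return s
def rot(s):
    a=np.array(s["attitude"],float)
    return a if a.shape==(3,3) else R.from_quat(a,scalar_first=True).as_matrix()
def rays(s,uv):
    uv=np.atleast_2d(np.array(uv,float)); K=np.array(s["mtx"])
    d=np.c_[(uv[:,0]-K[0,2])/K[0,0],-(uv[:,1]-K[1,2])/K[1,1],-np.ones(len(uv))]
    return d@rot(s).T
def onz(s,uv,z):
    d=rays(s,uv); o=np.array(s["xyz"]); return o+d*((z-o[2])/d[:,2])[:,None]
def cloud(s):
    v,u=np.mgrid[:400,:640]; d=rays(s,np.c_[u.ravel(),v.ravel()])
    return (np.array(s["xyz"])+d*s["range_z"].reshape(-1,1)).reshape(400,640,3)
def save(s,n,crop=None,k=1):
    c=s["color"]
    if crop: c=c[crop[1]:crop[3],crop[0]:crop[2]]
    cv2.imwrite("pics/"+n,cv2.resize(c[:,:,::-1],None,fx=k,fy=k,interpolation=cv2.INTER_CUBIC))
E
python3 - <<'E'
from h import *
for n in("top","side"):
    s=cam(n); save(s,n+"0.png",k=1.25); print({k:v for k,v in s.items() if k not in("color","range_z")})
    np.save(n+".npy",s,allow_pickle=True)
print(arm.sense())
E
```

```text
pics
{'mtx': array([[456.76385478,   0.        , 308.9803914 ],
       [  0.        , 456.76385478, 198.87944201],
       [  0.        ,   0.        ,   1.        ]]), 'xyz': array([0.37358312, 0.01568177, 1.35404537]), 'attitude': array([ 0.70754868,  0.04426372, -0.03847237, -0.70422685])}
{'mtx': array([[456.0154629 ,   0.        , 310.30293105],
       [  0.        , 456.0154629 , 202.22574825],
       [  0.        ,   0.        ,   1.        ]]), 'xyz': array([ 0.11468134, -0.83541037,  0.95819501]), 'attitude': array([ 0.89188282,  0.38651125, -0.08694988, -0.21816005])}
{'t': 0.1, 'joint_positions': array([-1.30569624,  0.70701175, -0.02762079,  1.48494015,  0.02197608,
        0.95092329, -0.07551665]), 'joint_vel': array([-2.34102346e-05, -6.39145390e-04, -1.21366184e-03, -2.49896061e-03,
        2.44007896e-04, -1.92951754e-03,  9.00174174e-05]), 'joint_torque': array([ 4.38869160e-03, -8.84336686e+01,  1.23700093e+00, -2.36458218e+01,
        1.69476809e-02,  5.06624448e-03, -8.09078483e-05]), 'position': array([0.17357609, 0.54792569, 0.23089368]), 'ee_rot': array([ 2.93187715e-04,  8.06857068e-01,  5.90746503e-01, -3.93370390e-04]), 'contact_force': array([-0.73121457,  0.36419081, -0.99261489]), 'moment': array([ 0.00841375, -0.00937426,  0.01296369]), 'grip_width': 1.0007003801553636}
```

View pics/top0.png

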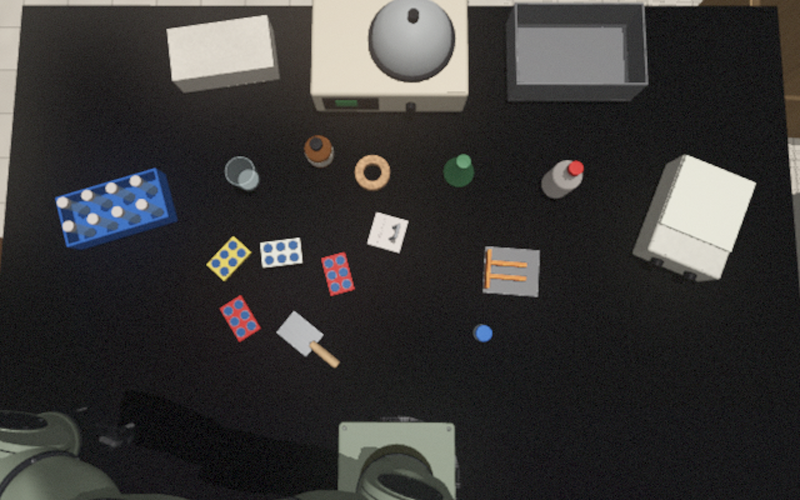

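View pics/side0.png

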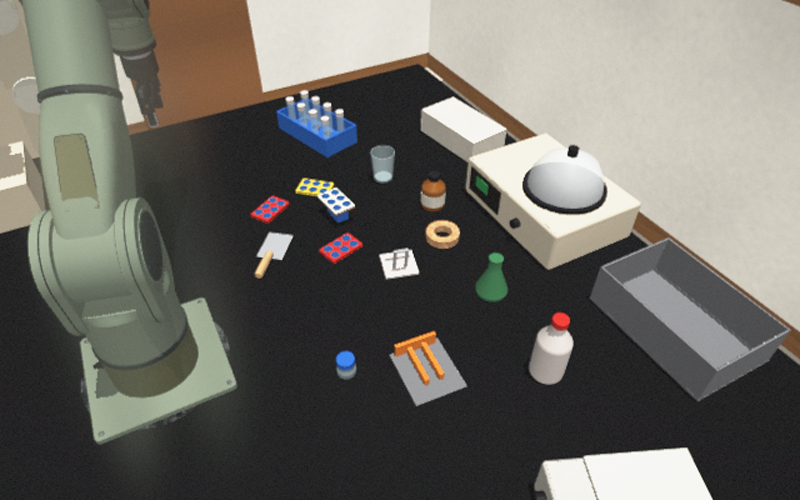

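The top view shows the tile at about (281,253), the stand at (388,232) and the tray at (511,271) with its rail to the left. The side view agrees. Next I'll measure them and look at the stand up close.

```bash
cat > meas.py <<'E'
from h import *
def ld(n): return np.load(n+".npy",allow_pickle=True).item()
def comp(m,near):
    n,l,st,c=cv2.connectedComponentsWithStats(m.astype(np.uint8))
    ys,xs=np.nonzero(m); i=np.argmin((xs-near[0])**2+(ys-near[1])**2)
    return l==l[ys[i],xs[i]]
def rect(s,m,z):
    ys,xs=np.nonzero(m); q=onz(s,np.c_[xs,ys],z)
    cs=cv2.findContours(m.astype(np.uint8),cv2.RETR_EXTERNAL,cv2.CHAIN_APPROX_NONE)[0]
    c=max(cs,key=cv2.contourArea)[:,0,:]; p=onz(s,c,z)[:,:2]
    r=cv2.minAreaRect((p*1000).astype(np.float32)); return r, cv2.boxPoints(r).round(1).tolist()
E
python3 - <<'E'
from meas import *
for n,pt,ps,pr in(("top",(225,202),(310,185),(390,215)),("side",(268,161),(318,212),(330,280))):
    s=ld(n); hsv=cv2.cvtColor(s["color"],cv2.COLOR_RGB2HSV); h,S,V=[hsv[...,i].astype(int) for i in range(3)]
    white=(S<50)&(V>130); blue=(h>95)&(h<130)&(S>90)
    m=comp(white,pt); m=cv2.morphologyEx(m.astype(np.uint8),cv2.MORPH_CLOSE,np.ones((7,7)))>0
    print(n,"tile",rect(s,m,.05))
    # wells centroids
    x,y=pt; roi=np.zeros_like(m); 
    f=cv2.convexHull(np.argwhere(m)[:,::-1].astype(np.int32)); t=np.zeros(m.shape,np.uint8); cv2.fillConvexPoly(t,f,1)
    nn,l,st,c=cv2.connectedComponentsWithStats((blue&(t>0)).astype(np.uint8))
    w=[c[i] for i in range(1,nn) if st[i,4]>8]; q=onz(s,w,.05); print("wells",q.round(4).tolist(),q.mean(0))
    m=comp((S<60)&(V>110),ps); print("stand",rect(s,m,.008), m.sum())
    orange=(h<22)&(h>6)&(S>150)&(V>120)
    m=comp(orange,pr); print("ribs/rail px",m.sum())
    P=cloud(s); q=P[m]; print("z hist",np.percentile(q[:,2],[2,25,50,75,98]))
    g=(S<40)&(V>70)&(V<190); g=comp(g,(pr[0]+35,pr[1]+0) if n=="top" else (330,310)); m2=cv2.morphologyEx((g|m).astype(np.uint8),cv2.MORPH_CLOSE,np.ones((5,5)))>0
    print("base",rect(s,g,.004),g.sum())
    # depth check
    print("tile depth z",np.median(P[pt[1]-3:pt[1]+4,pt[0]-3:pt[0]+4,2]))
a=ld("top");b=ld("side")
A=cv2.resize(a["color"][160:245,285:440],None,fx=5,fy=5,interpolation=3)
cv2.imwrite("pics/c1.png",A[:,:,::-1])
B=cv2.resize(b["color"][190:330,260:390],None,fx=4,fy=4,interpolation=3)
cv2.imwrite("pics/c2.png",B[:,:,::-1])
E
```

```text
top tile (((517.4899291992188, 269.71038818359375), (59.766029357910156, 94.04043579101562), 7.432330131530762), [[481.79998779296875, 312.5], [493.8999938964844, 219.1999969482422], [553.2000122070312, 227.0], [541.0, 320.20001220703125]])
wells [[0.5358, 0.2435, 0.05], [0.5322, 0.272, 0.05], [0.5276, 0.3007, 0.05], [0.5071, 0.2397, 0.05], [0.5005, 0.2972, 0.05], [0.5039, 0.2686, 0.05]] [0.5178636  0.27027771 0.05      ]
stand (((572.2781372070312, 25.1474609375), (81.92237854003906, 82.09610748291016), 74.30116271972656), [[521.7000122070312, -3.200000047683716], [600.7000122070312, -25.399999618530273], [622.9000244140625, 53.5], [543.7999877929688, 75.69999694824219]]) 744
ribs/rail px 15
z hist [0.03226761 0.03369698 0.03602363 0.03769514 0.03939009]
base (((480.48089599609375, -268.6573486328125), (130.32626342773438, 112.32664489746094), 85.79586029052734), [[419.70001220703125, -329.5], [531.7000122070312, -337.79998779296875], [541.2999877929688, -207.8000030517578], [429.20001220703125, -199.60000610351562]]) 1238
tile depth z 0.051573389876238496
side tile (((515.124084472
[... 337 characters left out ...]
5], [0.5049, 0.2401, 0.05]] [0.51550788 0.27060594 0.05      ]
stand (((569.191162109375, 25.706317901611328), (94.5253677368164, 81.99053955078125), 74.877197265625), [[517.2999877929688, -9.199999809265137], [596.4000244140625, -30.600000381469727], [621.0999755859375, 60.599998474121094], [541.9000244140625, 82.0]]) 588
ribs/rail px 627
z hist [-0.00016869  0.01656939  0.02146477  0.02584269  0.03607212]
base (((478.0765075683594, -268.5662841796875), (133.1102752685547, 112.15447998046875), 85.85712432861328), [[417.29998779296875, -330.8999938964844], [529.2000122070312, -339.0], [538.7999877929688, -206.1999969482422], [427.0, -198.10000610351562]]) 1456
tile depth z 0.0504779571716939
```

View pics/c1.png

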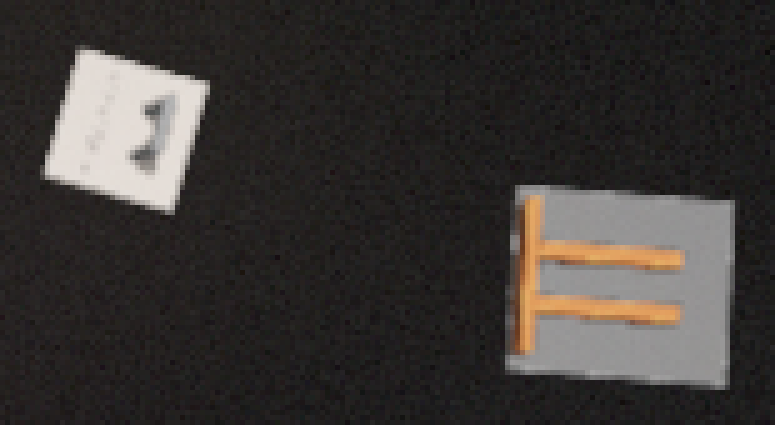

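View pics/c2.png

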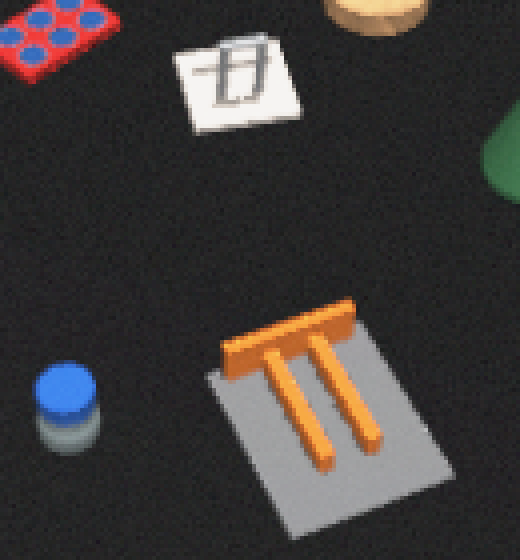

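The close-ups show the stand's lip on its left (world +y) and its rods on the right, leaning to world -y. The tray's rail is on the +y side. I'll compute the targets from these.

```bash
cat > tgt.py <<'E'
from h import *
FL=np.diag([1.,-1,-1])
TILE=(np.array([.5166,.270,.045]),.130)
STAND=(np.array([.5711,.0252,0]),-.2735)
# tray: origin is 8 mm +y of base centre
yr=-.0735; c=np.array([.4793,-.2686,0])
TRAY=(c+8e-3*np.array([-np.sin(yr),np.cos(yr),0]),yr)
def Rz(a): return R.from_euler('z',a).as_matrix()
def pose(frame,p,tilt,d=.020,back=0):
    """grasp point p (m, in frame), tilt deg about frame x, TCP d beyond it, backed off"""
    o,y=frame; Rt=Rz(y)@R.from_euler('x',tilt,degrees=True).as_matrix()@FL
    return o+Rz(y)@np.array(p)+Rt[:,2]*(d-back),Rt
def delta(P,Rt,s=None,out=True):
    s=s or arm.sense(); R0=R.from_quat(s["ee_rot"],scalar_first=True).as_matrix()
    rv=R.from_matrix(R0.T@Rt).as_rotvec(); sh=R0.T@(P-s["position"])*1000
    if out: print("row",rv.round(3).tolist(),sh.round(1).tolist(),"| tgt",P.round(4),"deg",np.degrees(np.linalg.norm(rv)).round(1),"mm",np.linalg.norm(sh).round(1))
    return rv,sh
def st():
    s=arm.sense(); print("t",round(s["t"],2),"pos",np.round(s["position"],4),"F",np.round(s["contact_force"],1),"w",round(s["grip_width"],3)); return s
E
python3 - <<'E'
from tgt import *
print(TRAY)
delta(*pose(TILE,(0,.028,0),-50,back=.09))
E
```

```text
(array([ 0.47988747, -0.2606216 ,  0.        ]), -0.0735)
row [-0.774, -0.493, 1.058] [-87.2, 376.4, 141.0] | tgt [0.506  0.3509 0.09  ] deg 80.3 mm 411.3
```

carry_out --pt "-0.097 -0.062 0.132 -11 47 0 0" --pt "-0.193 -0.123 0.265 -22 94 5 0" --pt "-0.29 -0.185 0.397 -33 141 15 0" --pt "-0.387 -0.247 0.529 -44 188 30 0" --pt "-0.484 -0.308 0.661 -55 235 50 0"

```text
t: 0.72
position: [0.382, 0.4243, 0.1811]
ee_rot: [0.279, 0.92, 0.275, 0.019]
contact_force: [-0.8, 0.6, 0.3]
grip_width: 1.002
```

```bash
python3 - <<'E'
from tgt import *
print(st()["joint_positions"].round(2)); delta(*pose(TILE,(0,.028,0),-50,back=.09))
E
```

```text
t 0.72 pos [0.382  0.4243 0.1811] F [-0.8  0.6  0.3] w 1.002
[-1.26  0.99  0.37  1.24  0.15  1.3  -0.48]
row [-0.288, -0.184, 0.393] [78.2, 64.7, 137.0] | tgt [0.506  0.3509 0.09  ] deg 29.9 mm 170.5
```

carry_out --pt "-0.072 -0.046 0.098 20 16 34 0" --pt "-0.144 -0.092 0.196 39 32 68 0" --pt "-0.216 -0.138 0.295 59 49 103 0" --pt "-0.288 -0.184 0.393 78 65 137 0" --pt "-0.288 -0.184 0.393 78 65 137 0"

```text
t: 1.35
position: [0.5059, 0.3485, 0.0861]
ee_rot: [0.423, 0.904, 0.06, 0.025]
contact_force: [-0.2, 0.0, 0.3]
grip_width: 1.001
```

```bash
python3 - <<'E'
from tgt import *
print(st()["joint_positions"].round(2)); delta(*pose(TILE,(0,.028,0),-50))
E
```

```text
t 1.35 pos [0.5059 0.3485 0.0861] F [-0.2  0.   0.3] w 1.001
[-1.07  1.38  0.53  0.8   0.13  1.6  -0.69]
row [0.003, 0.004, 0.004] [0.8, 1.2, 85.7] | tgt [0.515  0.2826 0.0321] deg 0.4 mm 85.7
```

carry_out --pt "0.003 0.004 0.004 1 1 25 0" --pt "0.003 0.004 0.004 1 1 48 0" --pt "0.003 0.004 0.004 1 1 68 0" --pt "0.003 0.004 0.004 1 1 82 0" --pt "0.003 0.004 0.004 1 1 85 0"

```text
t: 1.98
position: [0.5143, 0.287, 0.036]
ee_rot: [0.419, 0.906, 0.06, 0.03]
contact_force: [0.7, -0.7, -0.6]
grip_width: 0.999
```

```bash
python3 - <<'E'
from tgt import *
st(); delta(*pose(TILE,(0,.028,0),-50)); s=cam("side"); save(s,"g1.png",(200,90,340,215),4)
E
```

```text
t 1.98 pos [0.5143 0.287  0.036 ] F [ 0.7 -0.7 -0.6] w 0.999
row [-0.006, -0.005, 0.001] [0.0, -0.1, 5.9] | tgt [0.515  0.2826 0.0321] deg 0.5 mm 5.9
```

View pics/g1.png

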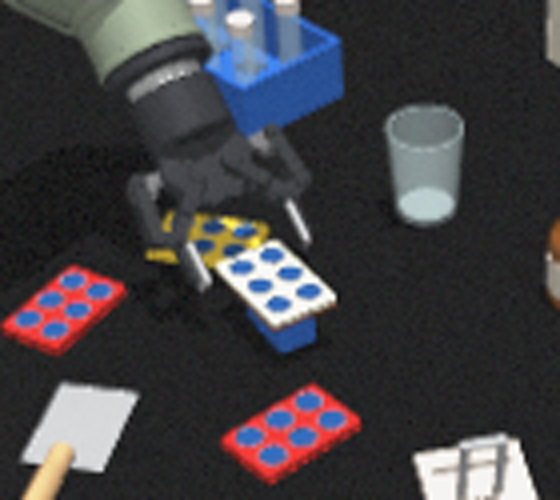

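The jaws straddle the near end of the tile, with a fingertip on either side at about (205,285) and (308,240). I'll go in 8 mm more and close.

carry_out --pt "-0.006 -0.005 0 0 0 6 0" --pt "-0.006 -0.005 0 0 0 8 0" --pt "-0.006 -0.005 0 0 0 8 0.2" --pt "-0.006 -0.005 0 0 0 8 0.5" --pt "-0.006 -0.005 0 0 0 8 0.6" --squeeze 50

```text
t: 2.65
position: [0.5156, 0.2809, 0.0308]
ee_rot: [0.422, 0.904, 0.059, 0.028]
contact_force: [-0.6, 1.0, 4.1]
grip_width: 0.671
```

carry_out --pt "0 0 0 0 0 0 0.6" --pt "0 0 0 0 0 0 0.6" --pt "0 0 0 0 0 0 0.6" --pt "0 0 0 0 0 0 0.6" --pt "0 0 0 0 0 0 0.6"

```text
t: 3.28
position: [0.5156, 0.2809, 0.0308]
ee_rot: [0.422, 0.904, 0.059, 0.028]
contact_force: [-1.2, 3.1, 5.3]
grip_width: 0.668
```

```bash
python3 - <<'E'
from tgt import *
st(); s=cam("side"); save(s,"g2.png",(200,90,340,215),4)
E
```

```text
t 3.27 pos [0.5156 0.2809 0.0308] F [-1.2  3.1  5.3] w 0.668
```

View pics/g2.png

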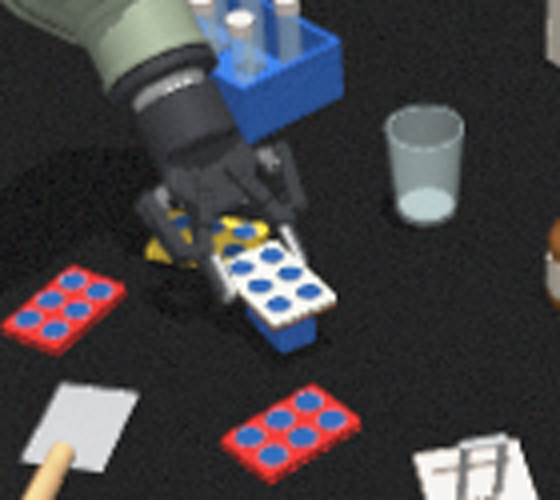

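The tile is gripped near its end, at an opening of 0.668 (about 57 mm). I'll lift it.

carry_out --pt "0 0 0 0 8 -6 0.6" --pt "0 0 0 0 30 -25 0.6" --pt "0 0 0 0 60 -50 0.6" --pt "0 0 0 0 90 -75 0.6" --pt "0 0 0 0 100 -84 0.6"

```text
t: 3.95
position: [0.5159, 0.281, 0.1636]
ee_rot: [0.421, 0.905, 0.058, 0.028]
contact_force: [0.2, 0.3, -1.7]
grip_width: 0.672
```

```bash
python3 - <<'E'
from meas import *
from tgt import st
s0=st(); zt=s0["position"]; R0=R.from_quat(s0["ee_rot"],scalar_first=True).as_matrix()
print("tool axes",R0.round(3).tolist())
for n in("top","side"):
    s=cam(n); np.save(n+"2.npy",s,allow_pickle=True)
    hsv=cv2.cvtColor(s["color"],cv2.COLOR_RGB2HSV); h,S,V=[hsv[...,i].astype(int) for i in range(3)]
    blue=(h>95)&(h<130)&(S>90); P=cloud(s)
    m=blue&(P[...,2]>.1)&(abs(P[...,0]-.52)<.09)&(abs(P[...,1]-.26)<.1)
    nn,l,stt,c=cv2.connectedComponentsWithStats(m.astype(np.uint8))
    w=[c[i] for i in range(1,nn) if stt[i,4]>8]
    q=np.array([np.median(P[l==i],axis=0) for i in range(1,nn) if stt[i,4]>8])
    print(n,len(w),q.round(4).tolist(),"mean",q.mean(0).round(4))
    print(" in tool mm",((q-zt)@R0*1000).round(1).tolist())
    u,d,v=np.linalg.svd(q-q.mean(0)); print(" normal",v[2]@R0,"long",v[0]@R0, d)
E
```

```text
t 3.95 pos [0.5159 0.281  0.1636] F [ 0.2  0.3 -1.7] w 0.672
tool axes [[0.992, 0.082, 0.101], [0.13, -0.639, -0.758], [0.002, 0.765, -0.644]]
top 6 [[0.5359, 0.2431, 0.1846], [0.5278, 0.3, 0.1848], [0.5307, 0.2708, 0.1852], [0.5074, 0.2394, 0.1847], [0.5042, 0.2674, 0.1851], [0.4992, 0.296, 0.1852]] mean [0.5175 0.2695 0.1849]
 in tool mm [[14.9, 41.9, 17.2], [14.3, 5.0, -26.9], [13.4, 24.2, -4.7], [-13.8, 42.0, 17.1], [-13.4, 24.2, -4.7], [-14.5, 5.6, -26.9]]
 normal [-0.00662542 -0.76899002  0.63922645] long [-0.01697774 -0.63906183 -0.76896796] [0.05733853 0.03445727 0.00047564]
side 7 [[0.5165, 0.3421, 0.2041], [0.5241, 0.2978, 0.1844], [0.497, 0.2959, 0.1844], [0.5287, 0.2709, 0.1841], [0.5025, 0.2684, 0.1839], [0.533, 0.2426, 0.1833], [0.506, 0.24, 0.183]] mean [0.5154 0.2797 0.1867]
 in tool mm [[8.6, -7.9, -72.3], [10.3, 5.9, -25.3], [-16.8, 4.8, -26.6], [11.4, 23.2, -4.2], [-14.9, 22.5, -4.9], [12.0, 41.0, 18.2], [-15.1, 40.2, 17.6]]
 normal [ 0.09164711 -0.85841281  0.50470611] long [ 0.08188547 -0.498626   -0.86294083] [0.08882244 0.03382999 0.0105274 ]
```

Compared with the jaw centre, the top camera is right in x and the side camera is about 2 mm off, so I'll use the top view for x. In tool axes the tile centre is about (0, 18.2, -0.5) mm.

```bash
sed -i 's/\.5711,\.0252/.5723,.0252/; s/\.4793,-\.2686/.4803,-.2686/' tgt.py; cat >> tgt.py <<'E'
def tpose(frame,ctr,tilt,off):
    "TCP pose that puts tile centre at ctr (mm, frame), tool tilt deg; off = tile centre in tool mm"
    o,y=frame; Rt=Rz(y)@R.from_euler('x',tilt,degrees=True).as_matrix()@FL
    return o+Rz(y)@(np.array(ctr)/1e3)-Rt@(np.array(off)/1e3),Rt
OFF1=(0,18.2,-.5)
E
python3 - <<'E'
from tgt import *
s=st()
delta(*tpose(STAND,(0,-8.9,53.7+75),55,OFF1),s)
delta(*tpose(STAND,(0,-8.9,53.7+6),55,OFF1),s)
E
```

```text
t 4.05 pos [0.5157 0.281  0.1622] F [-0.4 -0.  -1.1] w 0.67
row [1.803, 0.019, 0.465] [23.6, 152.4, 210.6] | tgt [0.5728 0.0271 0.1433] deg 106.7 mm 261.0
row [1.803, 0.019, 0.465] [23.5, 99.5, 255.0] | tgt [0.5728 0.0271 0.0743] deg 106.7 mm 274.7
```

carry_out --pt "0.18 0.002 0.046 2 20 17 0.6" --pt "0.36 0.004 0.093 5 40 34 0.6" --pt "0.54 0.006 0.14 7 60 52 0.6" --pt "0.72 0.008 0.186 9 80 69 0.6" --pt "0.9 0.01 0.232 12 99 86 0.6"

```text
t: 4.68
position: [0.5424, 0.1584, 0.1796]
ee_rot: [-0.001, 0.998, -0.031, 0.048]
contact_force: [0.7, 0.4, -1.8]
grip_width: 0.67
```

```bash
python3 - <<'E'
from tgt import *
s=st();print(s["joint_positions"].round(2))
delta(*tpose(STAND,(0,-8.9,53.7+75),55,OFF1),s)
E
```

```text
t 4.67 pos [0.5424 0.1584 0.1796] F [ 0.7  0.4 -1.8] w 0.67
[-0.45  0.73  0.18  1.7  -0.14  0.63 -0.28]
row [0.941, 0.014, 0.24] [34.9, 129.3, 39.2] | tgt [0.5728 0.0271 0.1433] deg 55.6 mm 139.6
```

carry_out --pt "0.18 0.003 0.046 7 25 8 0.6" --pt "0.36 0.006 0.093 14 50 16 0.6" --pt "0.54 0.008 0.14 21 75 24 0.6" --pt "0.72 0.011 0.186 28 100 32 0.6" --pt "0.9 0.014 0.232 34 125 39 0.6"

```text
t: 5.3
position: [0.568, 0.0496, 0.1431]
ee_rot: [-0.266, 0.959, -0.083, 0.044]
contact_force: [-0.4, -0.0, -2.1]
grip_width: 0.668
```

```bash
python3 - <<'E'
from tgt import *
s=st();print(s["joint_positions"].round(2))
delta(*tpose(STAND,(0,-8.9,53.7+40),55,OFF1),s)
E
```

```text
t 5.3 pos [0.568  0.0496 0.1431] F [-0.4 -0.  -2.1] w 0.668
[ 0.37  0.88 -0.45  1.75 -0.42  0.51  0.28]
row [0.412, 0.033, 0.094] [7.4, 36.4, 19.0] | tgt [0.5728 0.0271 0.1083] deg 24.3 mm 41.7
```

carry_out --pt "0.14 0.011 0.031 2 8 -5 0.6" --pt "0.28 0.022 0.062 5 16 -5 0.6" --pt "0.41 0.033 0.094 7 26 0 0.6" --pt "0.41 0.033 0.094 7 34 12 0.6" --pt "0.41 0.033 0.094 7 36 19 0.6"

```text
t: 5.92
position: [0.5723, 0.0286, 0.1084]
ee_rot: [-0.454, 0.881, -0.12, 0.062]
contact_force: [-0.0, 0.6, 0.0]
grip_width: 0.665
```

```bash
python3 - <<'E'
from tgt import *
s=st();print(s["joint_positions"].round(2))
delta(*tpose(STAND,(0,-8.9,53.7+40),55,OFF1),s)
delta(*tpose(STAND,(0,-8.9,53.7+4),55,OFF1),s)
E
```

```text
t 5.92 pos [0.5723 0.0286 0.1084] F [-0.   0.6  0. ] w 0.665
[ 0.73  1.19 -0.78  1.74 -0.53  0.49  0.56]
row [0.008, 0.001, 0.001] [0.9, 0.8, -1.1] | tgt [0.5728 0.0271 0.1083] deg 0.4 mm 1.6
row [0.008, 0.001, 0.001] [0.9, 30.2, 19.8] | tgt [0.5728 0.0271 0.0723] deg 0.4 mm 36.1
```

carry_out --pt "0.008 0 0 1 8 4 0.6" --pt "0.008 0 0 1 16 9 0.6" --pt "0.008 0 0 1 23 14 0.6" --pt "0.008 0 0 1 28 18 0.6" --pt "0.008 0 0 1 30 20 0.6"

```text
t: 6.55
position: [0.5733, 0.0266, 0.073]
ee_rot: [-0.458, 0.878, -0.12, 0.064]
contact_force: [-0.1, -0.2, -0.4]
grip_width: 0.672
```

```bash
python3 - <<'E'
from tgt import *
s=st()
delta(*tpose(STAND,(0,-8.9,53.7),55,OFF1),s)
a=cam("side");b=cam("top")
A=cv2.resize(a["color"][140:240,260:380],None,fx=5,fy=5,interpolation=3)
B=cv2.resize(b["color"][150:225,275:345],None,fx=4,fy=500/75,interpolation=3)
cv2.imwrite("pics/s1.png",cv2.resize(np.hstack([A,B])[:,:,::-1],(792,450)))
E
```

```text
t 6.55 pos [0.5733 0.0266 0.073 ] F [-0.1 -0.2 -0.4] w 0.672
row [-0.002, -0.0, 0.001] [-0.6, 3.6, 2.9] | tgt [0.5728 0.0271 0.0683] deg 0.1 mm 4.7
```

View pics/s1.png

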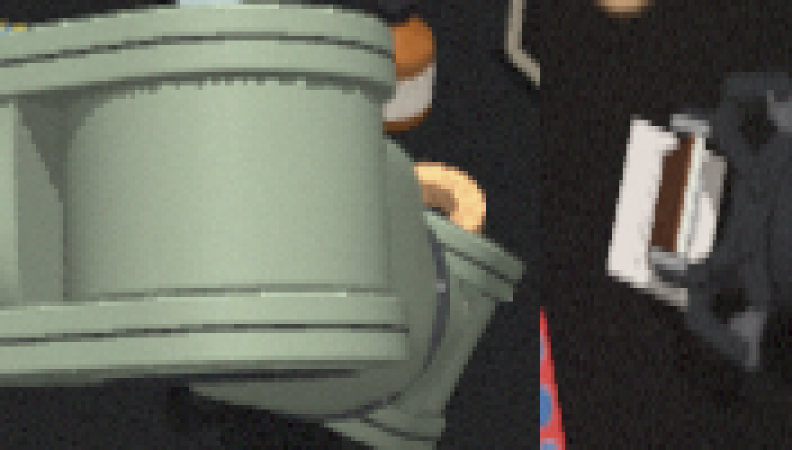

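The side view is blocked by the arm. The top view shows the brown face between lip and rods, square with the stand. I'll lower it gently.

carry_out --pt "0 0 0 -0.5 0.8 0.6 0.6" --pt "0 0 0 -0.5 1.6 1.2 0.6" --pt "0 0 0 -0.5 2.4 1.8 0.6" --pt "0 0 0 -0.5 3 2.3 0.6" --pt "0 0 0 -0.5 3 2.3 0.6"

```text
t: 7.28
position: [0.573, 0.027, 0.0706]
ee_rot: [-0.459, 0.878, -0.12, 0.064]
contact_force: [-3.1, -5.4, 12.9]
grip_width: 0.669
```

carry_out --pt "0 0 0 0 -0.4 -0.7 0.6" --pt "0 0 0 0 -0.3 -1.4 0.6" --pt "0 0 0 0 -0.2 -1.8 0.6" --pt "0 0 0 0 -0.2 -1.8 0.6" --pt "0 0 0 0 -0.2 -1.8 0.6"

```text
t: 7.9
position: [0.5726, 0.0255, 0.0707]
ee_rot: [-0.458, 0.878, -0.12, 0.064]
contact_force: [0.3, 0.3, 0.9]
grip_width: 0.666
```

```bash
python3 - <<'E'
from tgt import *
s=st()
b=cam("top");P=cloud(b);hsv=cv2.cvtColor(b["color"],cv2.COLOR_RGB2HSV);h,S,V=[hsv[...,i].astype(int) for i in range(3)]
o,y=STAND; q=(P-o)@Rz(y)*1000
brown=(h<15)&(S>100)&(V>25)&(V<130)&(abs(q[...,0])<50)&(abs(q[...,1])<40)&(q[...,2]>5)
z=q[brown]; z=z[np.argsort(z[:,2])]; print(len(z),z[::max(1,len(z)//14)].round(1).tolist())
A=np.c_[z[:,0],z[:,2],np.ones(len(z))]; c=np.linalg.lstsq(A,z[:,1],rcond=None)[0]; print("y = %.3f x %.3f z %.1f"%tuple(c),"lean",np.degrees(np.arctan(-c[1])))
lip=(S<40)&(V>120)&(abs(q[...,0])<25)&(q[...,1]>8)&(q[...,1]<40); print("lip/floor z",[ (k,np.median(q[lip&(abs(q[...,1]-k)<1.5)][:,2]).round(1)) for k in(10,13,16,19,22,28,34)])
E
```

```text
t 7.9 pos [0.5726 0.0255 0.0707] F [0.3 0.3 0.9] w 0.666
116 [[-6.8, 6.1, 28.9], [-10.6, 5.0, 35.9], [-20.1, 2.2, 43.7], [-5.2, 0.4, 48.8], [15.1, 0.1, 55.1], [-15.5, -2.7, 63.4], [17.0, -5.3, 70.5], [22.5, -6.7, 75.9], [-11.1, -7.5, 82.6], [3.6, -9.1, 86.2], [-8.8, -9.7, 90.9], [12.5, -15.3, 96.0], [-9.1, -12.7, 98.3], [-26.2, -14.7, 99.9], [2.0, -12.5, 101.8]]
y = -0.000 x -0.283 z 14.9 lean 15.822075695004909
lip/floor z [(10, np.float64(17.3)), (13, np.float64(10.9)), (16, np.float64(15.6)), (19, np.float64(16.6)), (22, np.float64(8.6)), (28, np.float64(10.5)), (34, np.float64(9.3))]
```

The depth data put the tile about 3 mm on the lip side. I'll slide it -y until it touches the rods.

carry_out --pt "0 0 0 0 0.2 -0.7 0.6" --pt "0 0 0 0 0.6 -1.4 0.6" --pt "0 0 0 0 1 -2 0.6" --pt "0 0 0 0 1.3 -2.5 0.6" --pt "0 0 0 0 1.3 -2.5 0.6"

```text
t: 8.57
position: [0.5718, 0.0232, 0.0712]
ee_rot: [-0.458, 0.878, -0.12, 0.064]
contact_force: [2.2, 4.8, -0.6]
grip_width: 0.671
```

It now touches the rods (+y force about 5 N). I'll lower the last half millimetre and open slowly.

carry_out --pt "0 0 0 0 0.5 0.4 0.6" --pt "0 0 0 0 0.7 0.5 0.6" --pt "0 0 0 0 0.7 0.5 0.6" --pt "0 0 0 0 0.7 0.5 0.6" --pt "0 0 0 0 0.7 0.5 0.6" --squeeze 20

```text
t: 9.2
position: [0.5718, 0.0233, 0.0707]
ee_rot: [-0.459, 0.878, -0.12, 0.064]
contact_force: [0.8, 5.3, 5.0]
grip_width: 0.669
```

carry_out --pt "0 0 0 0 0 0 0.3" --pt "0 0 0 0 0 0 0.25" --pt "0 0 0 0 0 0 0.2" --pt "0 0 0 0 0 0 0.1" --pt "0 0 0 0 0 0 0"

```text
t: 9.82
position: [0.5718, 0.0228, 0.0702]
ee_rot: [-0.458, 0.878, -0.12, 0.064]
contact_force: [-1.3, -0.2, -0.2]
grip_width: 1.002
```

carry_out --pt "0 0 0 0 0 -8 0" --pt "0 0 0 0 0 -25 0" --pt "0 0 0 0 0 -50 0" --pt "0 0 0 0 0 -80 0" --pt "0 0 0 0 0 -110 0"

```text
t: 10.45
position: [0.5468, -0.0658, 0.1343]
ee_rot: [-0.458, 0.879, -0.121, 0.064]
contact_force: [1.1, 0.2, 0.3]
grip_width: 1.001
```

```bash
cat > brown.py <<'E'
from tgt import *
def brown():
    b=cam("top");P=cloud(b);hsv=cv2.cvtColor(b["color"],cv2.COLOR_RGB2HSV);h,S,V=[hsv[...,i].astype(int) for i in range(3)]
    o,y=STAND; q=(P-o)@Rz(y)*1000
    br=(h<15)&(S>100)&(V>25)&(V<130)&(abs(q[...,0])<50)&(abs(q[...,1])<40)&(q[...,2]>12)
    z=q[br]; A=np.c_[z[:,0],z[:,2],np.ones(len(z))]; c=np.linalg.lstsq(A,z[:,1],rcond=None)[0]
    r=A@c-z[:,1]; k=abs(r)<3; c=np.linalg.lstsq(A[k],z[k,1],rcond=None)[0]; z=z[k]
    print(len(z),"y = %.3f x %.3f z + %.1f"%tuple(c),"lean",np.degrees(np.arctan(-c[1])).round(1),"x range",np.percentile(z[:,0],[2,98]).round(1),"z range",np.percentile(z[:,2],[2,98]).round(1))
    return b
E
python3 - <<'E'
from brown import *
s=st(); b=brown(); save(b,"s2.png",(270,140,360,230),5)
E
```

```text
t 10.45 pos [ 0.5468 -0.0658  0.1343] F [1.1 0.2 0.3] w 1.001
133 y = -0.003 x -0.287 z + 13.1 lean 16.0 x range [-28.5  24.1] z range [ 30.4 104.8]
```

View pics/s2.png

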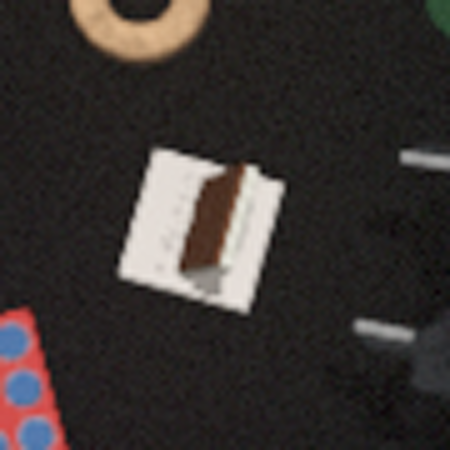

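The tile stands square in the stand by itself, leaning 16° (brown face at (212,218) in the crop). Now for the regrasp from the lip side.

```bash
cat >> tgt.py <<'E'
def GP(up,midy=7.0,lean=16.0):
    l=np.radians(lean); E=np.array([0,0,9.4]); # mid of lower edge height
    z=9.4+up*np.cos(l); return (0,(midy-np.tan(l)*z)/1e3,z/1e3)
E
python3 - <<'E'
from tgt import *
s=st()
o,y=STAND
Rt=Rz(y)@R.from_euler('x',55,degrees=True).as_matrix()@FL
print("tile ctr by kinematics",(Rz(y).T@(np.array([.5718,.0233,.0707])+Rt@np.array([0,.0182,-.0005])-o)*1000).round(1), "cam",np.array(GP(46)).round(4))
print("grasp",GP(74)); 
delta(*pose(STAND,GP(74),-40,d=.018,back=.10),s)
E
```

```text
t 10.5 pos [ 0.547  -0.0692  0.1356] F [ 0.1 -5.3  2.7] w 1.001
tile ctr by kinematics [  0.  -12.8  56.1] cam [ 0.     -0.0084  0.0536]
grasp (0, np.float64(-0.016092570956590734), np.float64(0.0805333654994356))
row [-1.657, -0.005, -0.003] [-1.6, -83.5, 105.5] | tgt [0.5822 0.0605 0.1433] deg 94.9 mm 134.5
```

carry_out --pt "-0.1 0 0 0 -30 -20 0" --pt "-0.28 0 0 0 -60 -30 0" --pt "-0.46 0 0 0 -80 -10 0" --pt "-0.64 0 0 0 -95 15 0" --pt "-0.83 0 0 0 -100 40 0"

```text
t: 11.12
position: [0.5679, 0.0107, 0.1947]
ee_rot: [-0.138, 0.981, -0.135, 0.015]
contact_force: [0.1, -0.6, -1.1]
grip_width: 1.001
```

```bash
python3 - <<'E'
from tgt import *
s=st();print(s["joint_positions"].round(2))
delta(*pose(STAND,GP(74,6),-40,d=.018,back=.10),s)
E
```

```text
t 11.12 pos [0.5679 0.0107 0.1947] F [ 0.1 -0.6 -1.1] w 1.001
[ 0.18  0.74 -0.2   1.63 -0.21  0.73 -0.09]
row [-0.977, 0.008, 0.003] [0.9, -34.6, 63.3] | tgt [0.5819 0.0595 0.1433] deg 56.0 mm 72.2
```

carry_out --pt "-0.18 0 0 0 -14 0 0" --pt "-0.36 0 0 0 -25 10 0" --pt "-0.54 0 0 0 -32 25 0" --pt "-0.72 0 0 0 -34 45 0" --pt "-0.9 0.007 0.003 1 -35 62 0"

```text
t: 11.75
position: [0.5819, 0.0602, 0.1444]
ee_rot: [0.288, 0.948, -0.13, -0.041]
contact_force: [-0.5, -0.6, -0.7]
grip_width: 1.001
```

carry_out --pt "-0.07 0 0 0 0 0 0" --pt "-0.07 0 0 0 0 0 0" --pt "-0.07 0 0 0 0 0 0" --pt "-0.07 0 0 0 0 0 0" --pt "-0.07 0 0 0 0 0 0"

```text
t: 12.38
position: [0.5817, 0.0594, 0.1439]
ee_rot: [0.317, 0.938, -0.128, -0.046]
contact_force: [0.6, -0.7, 0.5]
grip_width: 0.995
```

```bash
python3 - <<'E'
from tgt import *
s=st();print(s["joint_positions"].round(2))
delta(*pose(STAND,GP(74,6),-40,d=.018),s)
a=cam("side"); save(a,"s3.png",(255,120,375,230),4.5)
E
```

```text
t 12.38 pos [0.5817 0.0594 0.1439] F [ 0.6 -0.7  0.5] w 0.995
[-0.55  1.08  0.36  1.21  0.23  1.27 -0.69]
row [-0.045, 0.003, 0.003] [0.5, 4.1, 100.2] | tgt [ 0.5646 -0.0024  0.0667] deg 2.6 mm 100.3
```

View pics/s3.png

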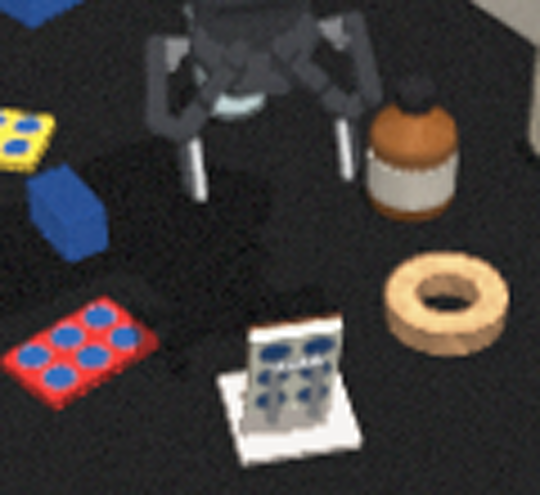

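The tile leans on the rods with its wells towards them. The fingers line up with its two sides, so I'll approach.

carry_out --pt "-0.045 0.003 0.003 0 4 25 0" --pt "-0.045 0.003 0.003 0 4 55 0" --pt "-0.045 0.003 0.003 0 4 80 0" --pt "-0.045 0.003 0.003 0 4 95 0" --pt "-0.045 0.003 0.003 0 4 100 0"

```text
t: 13.05
position: [0.564, -0.002, 0.0662]
ee_rot: [0.339, 0.931, -0.128, -0.047]
contact_force: [0.2, 0.4, 0.0]
grip_width: 1.002
```

```bash
python3 - <<'E'
from brown import *
s=st();delta(*pose(STAND,GP(74,6),-40,d=.018),s)
b=brown()
a=cam("side"); A=a["color"][150:235,290:365]; B=b["color"][150:235,270:345]
cv2.imwrite("pics/s4.png",cv2.resize(np.hstack([A,B]),None,fx=5,fy=5,interpolation=3)[:,:,::-1])
E
```

```text
t 13.05 pos [ 0.564  -0.002   0.0662] F [0.2 0.4 0. ] w 1.002
row [0.001, 0.0, 0.001] [0.7, 0.6, -0.2] | tgt [ 0.5646 -0.0024  0.0667] deg 0.1 mm 0.9
135 y = 0.004 x -0.287 z + 13.0 lean 16.0 x range [-28.3  26.6] z range [ 28.  102.7]
```

View pics/s4.png

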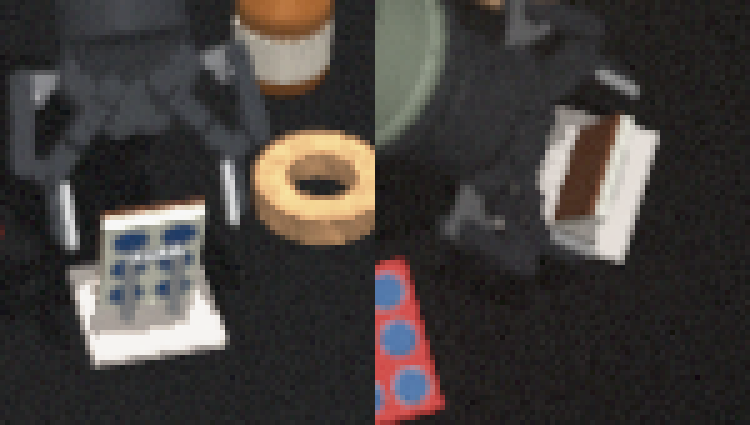

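In the side and top views the pads flank the upper half of the tile, with room on both sides. I'll go in 5 mm more and grip.

carry_out --pt "0 0 0 0.5 0.5 3 0" --pt "0 0 0 0.5 0.5 5 0" --pt "0 0 0 0.5 0.5 5 0.2" --pt "0 0 0 0.5 0.5 5 0.6" --pt "0 0 0 0.5 0.5 5 0.6" --squeeze 60

```text
t: 13.78
position: [0.5636, -0.005, 0.0631]
ee_rot: [0.339, 0.931, -0.127, -0.047]
contact_force: [-0.7, 3.6, 6.2]
grip_width: 0.668
```

carry_out --pt "0 0 0 0 0 0 0.6" --pt "0 0 0 0 0 0 0.6" --pt "0 0 0 0 0 0 0.6" --pt "0 0 0 0 0 0 0.6" --pt "0 0 0 0 0 0 0.6"

```text
t: 14.4
position: [0.5637, -0.005, 0.0631]
ee_rot: [0.339, 0.931, -0.127, -0.047]
contact_force: [-0.5, 3.0, 5.1]
grip_width: 0.669
```

```bash
python3 - <<'E'
from brown import *
s=st();b=brown()
E
```

```text
t 14.4 pos [ 0.5637 -0.005   0.0631] F [-0.5  3.   5.1] w 0.669
117 y = -0.003 x -0.297 z + 13.7 lean 16.5 x range [-24.5  24.4] z range [ 31.7 101.7]
```

carry_out --pt "0 0 0 0 3 -8 0.6" --pt "0 0 0 0 15 -22 0.6" --pt "0 0 0 0 32 -43 0.6" --pt "0 0 0 0 50 -64 0.6" --pt "0 0 0 0 66 -83 0.6"

```text
t: 15.08
position: [0.5645, -0.0027, 0.1711]
ee_rot: [0.339, 0.931, -0.128, -0.047]
contact_force: [0.2, -0.2, 0.3]
grip_width: 0.67
```

```bash
cat > inhand.py <<'E'
from tgt import *
def inhand(rng=.1):
    "brown face seen from the top camera: fit plane & rectangle in tool axes (mm)"
    s0=st(); R0=R.from_quat(s0["ee_rot"],scalar_first=True).as_matrix()
    b=cam("top");P=cloud(b);hsv=cv2.cvtColor(b["color"],cv2.COLOR_RGB2HSV);h,S,V=[hsv[...,i].astype(int) for i in range(3)]
    q=(P-s0["position"])@R0*1000
    m=(h<15)&(S>100)&(V>25)&(V<150)&(np.linalg.norm(q,axis=2)<100)
    z=q[m]; c=np.median(z,0); u,d,v=np.linalg.svd(z-c); r=(z-c)@v[2]; z=z[abs(r-np.median(r))<4]
    c=z.mean(0); u,d,v=np.linalg.svd(z-c,full_matrices=False); n=v[2]*np.sign(-v[2][2])
    e=np.array([1,0,0])-n*n[0]; e/=np.linalg.norm(e); f=np.cross(n,e)
    uv=np.c_[(z-c)@e,(z-c)@f].astype(np.float32); rc=cv2.minAreaRect(uv)
    ctr=c+rc[0][0]*e+rc[0][1]*f
    print(len(z),"normal tool",n.round(3),"tilt of n",np.degrees(np.arctan2(n[1],-n[2])).round(1),"face ctr",ctr.round(1),"size",np.round(rc[1],1),"ang",round(rc[2],1),"tile ctr",(ctr-5*n).round(1))
    return b
E
python3 - <<'E'
from inhand import *
inhand()
E
```

```text
t 15.07 pos [ 0.5645 -0.0027  0.1711] F [ 0.2 -0.2  0.3] w 0.67
142 normal tool [ 0.003 -0.555 -0.832] tilt of n -33.7 face ctr [ -0.4 -19.6 -16.9] size [88.7 54.2] ang 89.0 tile ctr [ -0.4 -16.8 -12.7]
```

The tile is in hand, with its brown face at 33.6° in tool axes and its centre near (-0.4, -17.5, -12) mm. Next is the transfer to the tray.

```bash
echo 'OFF2=(-.2,-17.5,-12)' >> tgt.py; python3 - <<'E'
from tgt import *
s=st();print(s["joint_positions"].round(2))
delta(*tpose(TRAY,(0,-10,27+70),33.6,OFF2),s)
E
```

```text
t 15.12 pos [ 0.5654 -0.0028  0.1739] F [1.3 0.2 3. ] w 0.665
[-0.51  1.01  0.4   1.34  0.29  1.2  -0.66]
row [1.28, 0.008, -0.214] [-8.4, 159.2, 259.4] | tgt [ 0.4798 -0.2785  0.0773] deg 74.3 mm 304.4
```

carry_out --pt "0.1 0 -0.02 0 32 -5 0.6" --pt "0.24 0.001 -0.04 -1 58 20 0.6" --pt "0.38 0.002 -0.06 -2 80 45 0.6" --pt "0.52 0.003 -0.085 -3 98 68 0.6" --pt "0.66 0.004 -0.11 -4 112 92 0.6"

```text
t: 15.75
position: [0.5225, -0.1383, 0.173]
ee_rot: [0.027, 0.996, -0.086, -0.02]
contact_force: [0.1, -0.1, -1.9]
grip_width: 0.665
```

```bash
python3 - <<'E'
from tgt import *
s=st();print(s["joint_positions"].round(2))
delta(*tpose(TRAY,(0,-10,27+70),33.6,OFF2),s)
E
```

```text
t 15.75 pos [ 0.5225 -0.1383  0.173 ] F [ 0.1 -0.1 -1.9] w 0.665
[ 0.16  0.75  0.01  1.65  0.07  0.78 -0.06]
row [0.641, 0.009, -0.108] [-14.4, 139.8, 104.3] | tgt [ 0.4798 -0.2785  0.0773] deg 37.2 mm 175.0
```

carry_out --pt "0.16 0.002 -0.027 -4 35 15 0.6" --pt "0.32 0.004 -0.054 -7 70 30 0.6" --pt "0.48 0.006 -0.081 -11 105 55 0.6" --pt "0.64 0.009 -0.108 -14 135 85 0.6" --pt "0.64 0.009 -0.108 -14 140 104 0.6"

```text
t: 16.38
position: [0.478, -0.2817, 0.0758]
ee_rot: [-0.288, 0.957, -0.038, 0.01]
contact_force: [0.1, 0.5, -1.7]
grip_width: 0.668
```

carry_out --pt "0 0 0 0 0 0 0.6" --pt "0 0 0 0 0 0 0.6" --pt "0 0 0 0 0 0 0.6" --pt "0 0 0 0 0 0 0.6" --pt "0 0 0 0 0 0 0.6"

```text
t: 17.0
position: [0.4802, -0.2773, 0.077]
ee_rot: [-0.287, 0.957, -0.035, 0.009]
contact_force: [-0.5, -0.0, -1.6]
grip_width: 0.663
```

```bash
python3 - <<'E'
from inhand import *
b=inhand(); s=st(); print(s["joint_positions"].round(2)); delta(*tpose(TRAY,(0,-10,27+70),33.6,OFF2),s)
# brown face in the tray frame; rail/ribs by orange mask
P=cloud(b);o,y=TRAY;q=(P-o)@Rz(y)*1000
hsv=cv2.cvtColor(b["color"],cv2.COLOR_RGB2HSV);h,S,V=[hsv[...,i].astype(int) for i in range(3)]
m=(h<15)&(S>100)&(V>25)&(V<150)&(q[...,2]>50)&(q[...,2]<130)&(abs(q[...,0])<60)&(abs(q[...,1])<90)
z=q[m];print("tile brown z",np.median(z[:,2]));A=np.c_[z[:,:2],np.ones(len(z))];print("slopes",np.linalg.lstsq(A,z[:,2],rcond=None)[0].round(3))
print(cv2.minAreaRect(z[:,:2].astype(np.float32)))
a=np.load("top.npy",allow_pickle=True).item()
hsv=cv2.cvtColor(a["color"],cv2.COLOR_RGB2HSV);h,S,V=[hsv[...,i].astype(int) for i in range(3)]
m=(h<22)&(h>5)&(S>120)&(V>90); v,u=np.nonzero(m)
w=(onz(a,np.c_[u,v],.034)-o)@Rz(y)*1000; k=(w[:,1]>25)&(w[:,1]<75)&(abs(w[:,0])<60);print("rail z34",len(w[k]),cv2.minAreaRect(w[k][w[k][:,1]>49][:,:2].astype(np.float32)))
w=(onz(a,np.c_[u,v],.022)-o)@Rz(y)*1000; k=(w[:,1]>-50)&(w[:,1]<38)&(abs(w[:,0])<60);w=w[k];print("ribs z22",len(w),cv2.minAreaRect(w[:,:2].astype(np.float32)), w[w[:,0]>0].mean(0),w[w[:,0]<0].mean(0), np.polyfit(w[w[:,0]>0,1],w[w[:,0]>0,0],1),np.polyfit(w[w[:,0]<0,1],w[w[:,0]<0,0],1))
E
```

```text
t 17.0 pos [ 0.4802 -0.2773  0.077 ] F [-0.5 -0.  -1.6] w 0.663
21 normal tool [ 0.549 -0.821 -0.158] tilt of n -79.1 face ctr [ -2.3 -14.7  25.6] size [ 60.4 129.7] ang 0.8 tile ctr [ -5.  -10.6  26.4]
t 17.05 pos [ 0.4801 -0.2774  0.0768] F [ 0.5  0.7 -1. ] w 0.666
[ 0.9   1.11 -0.42  1.35 -0.12  1.05  0.64]
row [0.004, 0.002, -0.002] [-0.3, 0.7, -1.0] | tgt [ 0.4798 -0.2785  0.0773] deg 0.3 mm 1.3
tile brown z 100.07800254297283
slopes [-7.7000e-02 -4.1000e-02  9.9715e+01]
((0.4606609344482422, 2.1395492553710938), (57.073272705078125, 94.27375030517578), 1.610619306564331)
rail z34 159 ((-1.65557861328125, 53.7555046081543), (9.318538665771484, 87.60567474365234), 89.95569610595703)
ribs z22 180 ((-0.8500289916992188, -0.07993698120117188), (42.16387939453125, 74.59783172607422), 0.34756073355674744) [15.28054962  0.16500674 22.        ] [-16.65259181  -2.01348252  22.        ] [-7.09460975e-03  1.52817203e+01] [-3.45489211e-05 -1.66526614e+01]
```

```bash
python3 - <<'E'
from tgt import *
b=cam("top");P=cloud(b);o,y=TRAY;q=(P-o)@Rz(y)*1000
hsv=cv2.cvtColor(b["color"],cv2.COLOR_RGB2HSV)
k=(abs(q[...,0])<50)&(q[...,1]>-70)&(q[...,1]<70)&(q[...,2]>80)&(q[...,2]<125)
z=q[k];print("n",k.sum(),"grid of hsv by y,x:")
for yy in range(-60,61,10): print(yy,[tuple(np.median(hsv[k&(abs(q[...,0]-x)<4)&(abs(q[...,1]-yy)<4)],axis=0).astype(int)) if (k&(abs(q[...,0]-x)<4)&(abs(q[...,1]-yy)<4)).any() else None for x in(-36,-24,0,24,36)])
a=np.load("top.npy",allow_pickle=True).item()
hsv=cv2.cvtColor(a["color"],cv2.COLOR_RGB2HSV);h,S,V=[hsv[...,i].astype(int) for i in range(3)]
m=(h<22)&(h>5)&(S>120)&(V>90); v,u=np.nonzero(m)
w=(onz(a,np.c_[u,v],.034)-o)@Rz(y)*1000; kk=(w[:,1]>25)&(w[:,1]<75)&(abs(w[:,0])<60)&(abs(w[:,0]+1)>24)
w=w[kk]
for x in range(-44,45,8):
    t=w[abs(w[:,0]-x)<4,1]
    if len(t):print(x,t.min().round(1),t.max().round(1))
E
```

```text
n 838 grid of hsv by y,x:
-60 [(np.int64(75), np.int64(15), np.int64(33)), None, None, None, None]
-50 [(np.int64(108), np.int64(22), np.int64(45)), None, None, None, (np.int64(83), np.int64(20), np.int64(50))]
-40 [None, (np.int64(10), np.int64(126), np.int64(110)), (np.int64(11), np.int64(118), np.int64(160)), (np.int64(10), np.int64(136), np.int64(87)), None]
-30 [(np.int64(50), np.int64(8), np.int64(64)), (np.int64(11), np.int64(112), np.int64(163)), (np.int64(11), np.int64(117), np.int64(163)), (np.int64(11), np.int64(116), np.int64(150)), (np.int64(42), np.int64(6), np.int64(88))]
-20 [(np.int64(30), np.int64(6), np.int64(90)), (np.int64(10), np.int64(113), np.int64(162)), (np.int64(11), np.int64(116), np.int64(162)), (np.int64(11), np.int64(116), np.int64(162)), (np.int64(30), np.int64(4), np.int64(104))]
-10 [(np.int64(15), np.int64(4), np.int64(119)), (np.int64(11), np.int64(113), np.int64(162)), (np.int64(11), np.int64(115), np.int64(163)), (np.int64(11), np.int64(115), np.int64(162)), (np.int64(30), np.int64(2), np.int64(119))]
0 [None, (np.int64(11), np.int64(114), np.int
[... 303 characters left out ...]
p.int64(163)), (np.int64(11), np.int64(112), np.int64(164)), (np.int64(11), np.int64(114), np.int64(165)), None]
30 [None, (np.int64(11), np.int64(111), np.int64(165)), (np.int64(11), np.int64(114), np.int64(165)), (np.int64(11), np.int64(114), np.int64(163)), None]
40 [None, (np.int64(11), np.int64(114), np.int64(164)), (np.int64(11), np.int64(113), np.int64(164)), (np.int64(11), np.int64(114), np.int64(164)), None]
50 [None, (np.int64(12), np.int64(133), np.int64(146)), (np.int64(10), np.int64(89), np.int64(129)), (np.int64(11), np.int64(20), np.int64(141)), None]
60 [None, None, None, None, None]
-44 50.5 56.2
-36 50.6 56.7
-28 48.3 57.2
20 57.2 57.2
28 48.6 57.6
36 49.1 57.9
44 49.6 55.4
```

```bash
cat > tilepos.py <<'E'
from tgt import *
def tilepos(zexp,lo=4):
    b=cam("top");P=cloud(b);o,y=TRAY;q=(P-o)@Rz(y)*1000
    hsv=cv2.cvtColor(b["color"],cv2.COLOR_RGB2HSV);h,S,V=[hsv[...,i].astype(int) for i in range(3)]
    m=(h>7)&(h<14)&(S>75)&(S<135)&(V>70)&(V<190)&(abs(q[...,2]-zexp)<14)&(abs(q[...,0])<40)&(abs(q[...,1])<70)
    m=cv2.morphologyEx(m.astype(np.uint8),cv2.MORPH_OPEN,np.ones((3,3)))>0
    z=q[m];A=np.c_[z[:,:2],np.ones(len(z))];c=np.linalg.lstsq(A,z[:,2],rcond=None)[0]
    print("n",len(z),"z0 %.1f slope x %.3f y %.3f"%(c[2],c[0],c[1]))
    v,u=np.nonzero(m); w=((onz(b,np.c_[u,v],c[2]/1e3)-o)@Rz(y)*1000)[:,:2].astype(np.float32)
    r=cv2.minAreaRect(w); print("rect",np.round(r[0],1),np.round(r[1],1),round(r[2],2))
    mid=np.abs(w[:,1]-r[0][1])<35; g=[(w[mid&(abs(w[:,1]-k)<2),0].min()+w[mid&(abs(w[:,1]-k)<2),0].max())/2 for k in range(int(r[0][1])-15,int(r[0][1])+36,4)]
    print("yaw of mid line (dx/dy)",np.polyfit(np.arange(len(g))*4,g,1).round(3))
    return b
E
python3 - <<'E'
from tilepos import *
st();tilepos(100)
E
```

```text
t 17.1 pos [ 0.4801 -0.2775  0.0767] F [-0.3 -0.6 -1. ] w 0.664
n 666 z0 99.0 slope x -0.006 y -0.020
rect [0.6 1.7] [56.6 91.6] 0.61
yaw of mid line (dx/dy) [-0.006  0.554]
```

carry_out --pt "0.015 0 0 -1.3 8 2 0.6" --pt "0.015 0 0 -1.3 15 11 0.6" --pt "0.015 0 0 -1.3 23 23 0.6" --pt "0.015 0 0 -1.3 31 36 0.6" --pt "0.015 0 0 -1.3 37 45 0.6"

```text
t: 17.77
position: [0.4779, -0.2832, 0.0173]
ee_rot: [-0.295, 0.955, -0.036, 0.009]
contact_force: [-0.3, 0.1, -0.4]
grip_width: 0.662
```

```bash
python3 - <<'E'
from tilepos import *
st();b=tilepos(40);a=cam("side")
A=a["color"][235:335,285:385]; B=b["color"][165:265,355:455]
cv2.imwrite("pics/t1.png",cv2.resize(np.hstack([A,B]),None,fx=4,fy=4,interpolation=3)[:,:,::-1])
E
```

```text
t 17.77 pos [ 0.4779 -0.2832  0.0173] F [-0.3  0.1 -0.4] w 0.662
n 603 z0 39.7 slope x -0.020 y -0.002
rect [-1.1 -4.3] [56.6 92.1] 0.02
yaw of mid line (dx/dy) [ 0.01  -1.403]
```

View pics/t1.png

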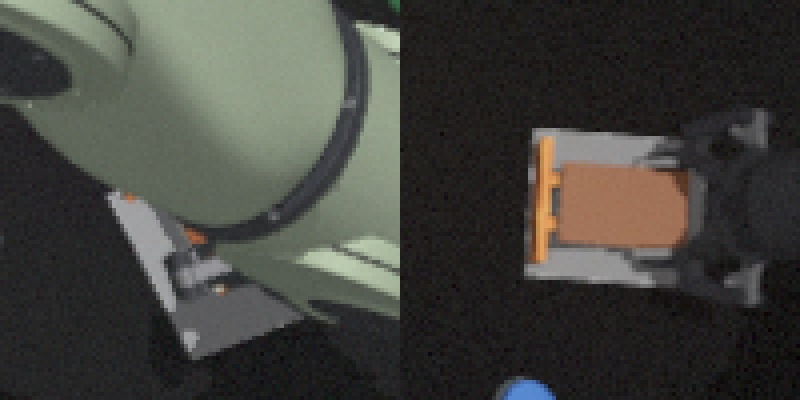

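The top view shows the tile square over the ribs with about 5 mm to the rail at (545,200). I'll lower it gently.

carry_out --pt "0 0 0 0.3 0.7 1 0.6" --pt "0 0 0 0.3 1.4 2 0.6" --pt "0 0 0 0.3 2 3 0.6" --pt "0 0 0 0.3 2.5 3.7 0.6" --pt "0 0 0 0.3 2.5 3.7 0.6"

```text
t: 18.5
position: [0.4783, -0.2835, 0.0141]
ee_rot: [-0.295, 0.955, -0.036, 0.009]
contact_force: [0.2, 0.5, -1.2]
grip_width: 0.661
```

carry_out --pt "0 0 0 0 0.3 0.4 0.6" --pt "0 0 0 0 0.6 0.8 0.6" --pt "0 0 0 0 0.8 1.3 0.6" --pt "0 0 0 0 1.1 1.7 0.6" --pt "0 0 0 0 1.1 1.7 0.6"

```text
t: 19.12
position: [0.4783, -0.2835, 0.0121]
ee_rot: [-0.295, 0.955, -0.036, 0.009]
contact_force: [0.6, 0.1, -1.4]
grip_width: 0.67
```

carry_out --pt "0 0 0 0 0.3 0.4 0.6" --pt "0 0 0 0 0.6 0.8 0.6" --pt "0 0 0 0 0.8 1.3 0.6" --pt "0 0 0 0 1.1 1.7 0.6" --pt "0 0 0 0 1.1 1.7 0.6"

```text
t: 19.75
position: [0.4784, -0.2835, 0.0108]
ee_rot: [-0.295, 0.955, -0.036, 0.01]
contact_force: [-3.9, -1.6, 11.5]
grip_width: 0.667
```

```bash
python3 - <<'E'
from tilepos import *
st();b=tilepos(34)
E
```

```text
t 19.75 pos [ 0.4784 -0.2835  0.0108] F [-3.9 -1.6 11.5] w 0.667
n 593 z0 33.5 slope x -0.014 y 0.009
rect [-0.7 -4.1] [56.7 89.8] 0.86
yaw of mid line (dx/dy) [ 0.004 -0.751]
```

It rests on the ribs (11 N, top at about 32 mm after the camera bias). I'll ease off a little and slide it towards the rail.

carry_out --pt "0 0 0 0 -0.5 -0.7 0.6" --pt "0 0 0 0 -1.4 -0.1 0.6" --pt "0 0 0 0 -2.4 0.5 0.6" --pt "0 0 0 0 -3.3 1.2 0.6" --pt "0 0 0 0 -3.8 1.5 0.6"

```text
t: 20.42
position: [0.4786, -0.2793, 0.011]
ee_rot: [-0.295, 0.955, -0.036, 0.009]
contact_force: [0.3, -0.0, -0.8]
grip_width: 0.67
```

```bash
python3 - <<'E'
from tilepos import *
st();b=tilepos(34)
E
```

```text
t 20.43 pos [ 0.4786 -0.2793  0.011 ] F [ 0.3 -0.  -0.8] w 0.67
n 594 z0 33.5 slope x -0.012 y 0.001
rect [-0.6 -0.6] [57.5 89.7] 2.83
yaw of mid line (dx/dy) [ 0.008 -0.732]
```

carry_out --pt "0 0 0 0 -0.3 0.4 0.6" --pt "0 0 0 0 -0.7 0.7 0.6" --pt "0 0 0 0 -1.1 1 0.6" --pt "0 0 0 0 -1.5 1.3 0.6" --pt "0 0 0 0 -1.5 1.3 0.6"

```text
t: 21.1
position: [0.4789, -0.2775, 0.0109]
ee_rot: [-0.295, 0.955, -0.036, 0.01]
contact_force: [0.4, -2.0, 4.4]
grip_width: 0.669
```

carry_out --pt "0 0 0 0 -0.4 0.2 0.6" --pt "0 0 0 0 -0.8 0.5 0.6" --pt "0 0 0 0 -1.2 0.8 0.6" --pt "0 0 0 0 -1.6 1 0.6" --pt "0 0 0 0 -1.6 1 0.6"

```text
t: 21.72
position: [0.4789, -0.2764, 0.0108]
ee_rot: [-0.294, 0.955, -0.036, 0.01]
contact_force: [-1.2, -7.9, 5.5]
grip_width: 0.664
```

carry_out --pt "0 0 0 0 -0.3 0.1 0.6" --pt "0 0 0 0 -0.6 0.3 0.6" --pt "0 0 0 0 -0.9 0.5 0.6" --pt "0 0 0 0 -0.9 0.5 0.6" --pt "0 0 0 0 -0.9 0.5 0.6"

```text
t: 22.35
position: [0.479, -0.2764, 0.0108]
ee_rot: [-0.293, 0.955, -0.036, 0.01]
contact_force: [-1.0, -13.4, 7.0]
grip_width: 0.667
```

```bash
python3 - <<'E'
from tilepos import *
st();b=tilepos(34)
E
```

```text
t 22.35 pos [ 0.479  -0.2764  0.0108] F [ -1.  -13.4   7. ] w 0.667
n 582 z0 33.5 slope x -0.006 y -0.007
rect [-0.8  1.3] [56.8 89.1] 0.03
yaw of mid line (dx/dy) [ 0.016 -1.123]
```

It is firmly against the rail: the position stopped while the force rose to 13 N. I'll release and back off.

carry_out --pt "0 0 0 0 -0.3 -0.4 0.6" --pt "0 0 0 0 -0.3 -0.4 0.4" --pt "0 0 0 0 -0.3 -0.4 0.25" --pt "0 0 0 0 -0.3 -0.4 0.1" --pt "0 0 0 0 -0.3 -0.4 0" --squeeze 20

```text
t: 23.02
position: [0.479, -0.2742, 0.0114]
ee_rot: [-0.295, 0.955, -0.036, 0.009]
contact_force: [-0.0, 0.7, 0.1]
grip_width: 0.997
```

carry_out --pt "0 0 0 0 0 0 0" --pt "0 0 0 0 0 -10 0" --pt "0 0 0 0 0 -30 0" --pt "0 0 0 0 0 -60 0" --pt "0 0 0 0 0 -90 0"

```text
t: 23.65
position: [0.4753, -0.326, 0.0872]
ee_rot: [-0.294, 0.955, -0.036, 0.01]
contact_force: [-0.3, 0.4, 0.1]
grip_width: 0.999
```

```bash
python3 - <<'E'
from tilepos import *
st();b=tilepos(34); np.save("topf.npy",b,allow_pickle=True)
o,y=TRAY
# gap rail-tile along columns x in tray frame: hue profile
hsv=cv2.cvtColor(b["color"],cv2.COLOR_RGB2HSV)
K=b["mtx"];Rc=rot(b)
def px(p):
    c=Rc.T@(p-b["xyz"]); return K[0,0]*c[0]/-c[2]+K[0,2], -K[1,1]*c[1]/-c[2]+K[1,2]
for x in(-26,-8,8,24):
    l=[]
    for yy in np.arange(36,60,2.):
        u,v=px(o+Rz(y)@np.array([x/1e3,yy/1e3,.032])); l.append(tuple(int(k) for k in hsv[round(v),round(u)]))
    print(x,l)
E
```

```text
t 23.65 pos [ 0.4753 -0.326   0.0872] F [-0.3  0.4  0.1] w 0.999
n 598 z0 33.3 slope x -0.014 y 0.003
rect [-0.6  1. ] [89.3 56.5] 89.7
yaw of mid line (dx/dy) [ 0.008 -0.794]
-26 [(11, 108, 167), (11, 108, 167), (11, 119, 157), (12, 104, 159), (13, 120, 178), (13, 120, 178), (14, 145, 211), (16, 141, 226), (16, 141, 226), (16, 145, 193), (11, 163, 91), (11, 163, 91)]
-8 [(11, 111, 165), (11, 114, 164), (11, 110, 164), (11, 110, 165), (11, 110, 165), (17, 129, 204), (17, 142, 227), (17, 142, 227), (15, 148, 223), (15, 156, 186), (15, 156, 186), (11, 133, 98)]
8 [(11, 112, 164), (11, 114, 164), (11, 114, 164), (10, 110, 164), (11, 118, 154), (13, 144, 196), (13, 144, 196), (15, 146, 227), (14, 153, 204), (14, 153, 204), (12, 172, 138), (10, 103, 99)]
24 [(11, 114, 164), (11, 114, 164), (10, 114, 164), (10, 107, 165), (11, 135, 161), (11, 135, 161), (14, 155, 201), (16, 143, 226), (16, 143, 226), (16, 151, 191), (12, 148, 93), (12, 148, 93)]
```

There is no visible gap at the rail and the tile is square. Opening may have dragged it a few tenths, so I'll give the free end a gentle push with shut fingers.

```bash
python3 - <<'E'
from tgt import *
s=st();o,y=TRAY;print(Rz(y).T@(s["position"]-o)*1000)
delta(*pose(TRAY,(-.0007,-.070,.050),33.6,d=0),s);delta(*pose(TRAY,(-.0007,-.070,.022),33.6,d=0),s);delta(*pose(TRAY,(-.0007,-.058,.022),33.6,d=0),s)
E
```

```text
t 23.7 pos [ 0.4758 -0.3288  0.0899] F [ 0.4 -4.2  5.2] w 0.999
[-5.81920793e-02 -6.83990570e+01  8.98873410e+01]
row [-0.008, -0.002, -0.002] [-0.6, 23.7, 32.1] | tgt [ 0.475  -0.3304  0.05  ] deg 0.5 mm 39.9
row [-0.008, -0.002, -0.002] [-0.6, 39.4, 55.3] | tgt [ 0.475  -0.3304  0.022 ] deg 0.5 mm 67.9
row [-0.008, -0.002, -0.002] [-0.7, 29.4, 62.1] | tgt [ 0.4759 -0.3184  0.022 ] deg 0.5 mm 68.7
```

carry_out --pt "0 0 0 0 0 0 1" --pt "0 0 0 0 0 0 1" --pt "0 0 0 0 0 0 1" --pt "0 0 0 0 0 0 1" --pt "-0.008 0 0 -0.6 15 20 1"

```text
t: 24.32
position: [0.4753, -0.3266, 0.0615]
ee_rot: [-0.29, 0.956, -0.036, 0.01]
contact_force: [0.4, 0.4, 0.2]
grip_width: -0.004
```

```bash
python3 - <<'E'
from tgt import *
s=st()
delta(*pose(TRAY,(-.0007,-.070,.022),33.6,d=0),s);delta(*pose(TRAY,(-.0007,-.058,.022),33.6,d=0),s)
E
```

```text
t 24.32 pos [ 0.4753 -0.3266  0.0615] F [0.4 0.4 0.2] w -0.004
row [-0.002, 0.001, -0.001] [0.0, 25.1, 30.7] | tgt [ 0.475  -0.3304  0.022 ] deg 0.2 mm 39.7
row [-0.002, 0.001, -0.001] [0.0, 15.1, 37.4] | tgt [ 0.4759 -0.3184  0.022 ] deg 0.2 mm 40.3
```

carry_out --pt "0 0 0 0 9 8 1" --pt "0 0 0 0 18 18 1" --pt "0 0 0 0 25 28 1" --pt "0 0 0 0 25 31 1" --pt "0 0 0 0 25 31 1"

```text
t: 24.95
position: [0.4745, -0.3295, 0.0214]
ee_rot: [-0.291, 0.956, -0.036, 0.009]
contact_force: [-0.1, -0.1, 0.4]
grip_width: 0.001
```

carry_out --pt "0 0 0 0 -2.5 1.7 1" --pt "0 0 0 0 -5 3.3 1" --pt "0 0 0 0 -7.5 5 1" --pt "0 0 0 0 -9 6 1" --pt "0 0 0 0 -9 6 1"

```text
t: 25.58
position: [0.4751, -0.3188, 0.0212]
ee_rot: [-0.291, 0.956, -0.036, 0.009]
contact_force: [-0.7, 0.8, 0.2]
grip_width: -0.001
```

```bash
python3 - <<'E'
from tgt import *
s=st();o,y=TRAY;print(Rz(y).T@(s["position"]-o)*1000)
E
```

```text
t 25.57 pos [ 0.4751 -0.3188  0.0212] F [-0.7  0.8  0.2] w -0.001
[ -1.44994815 -58.46067824  21.22708506]
```

carry_out --pt "0 0 0 0.7 -0.8 0.6 1" --pt "0 0 0 0.7 -1.6 1.1 1" --pt "0 0 0 0.7 -2.5 1.7 1" --pt "0 0 0 0.7 -3.3 2.2 1" --pt "0 0 0 0.7 -3.3 2.2 1"

```text
t: 26.2
position: [0.4761, -0.3152, 0.0212]
ee_rot: [-0.29, 0.956, -0.036, 0.009]
contact_force: [0.1, -0.8, -1.6]
grip_width: -0.001
```

carry_out --pt "0 0 0 0 -0.6 0.4 1" --pt "0 0 0 0 -1.2 0.8 1" --pt "0 0 0 0 -1.8 1.2 1" --pt "0 0 0 0 -2.5 1.7 1" --pt "0 0 0 0 -2.5 1.7 1"

```text
t: 26.82
position: [0.4764, -0.3147, 0.0211]
ee_rot: [-0.288, 0.957, -0.037, 0.01]
contact_force: [0.2, -16.3, 1.9]
grip_width: 0.0
```

The tile is firmly seated: 16 N of push with only 0.5 mm of travel. I'll back off and check.

carry_out --pt "0 0 0 0 4 -2.7 1" --pt "0 0 0 0 10 -7 1" --pt "0 0 0 0 8 -25 1" --pt "0 0 0 0 0 -55 1" --pt "0 0 0 0 -10 -90 1"

```text
t: 27.45
position: [0.4732, -0.3538, 0.1021]
ee_rot: [-0.291, 0.956, -0.036, 0.009]
contact_force: [-0.5, -0.1, -0.5]
grip_width: -0.001
```

carry_out --pt "0 0 0 0 -15 -20 1" --pt "0 0 0 0 -30 -40 1" --pt "0 0 0 0 -45 -60 1" --pt "0 0 0 0 -45 -60 1" --pt "0 0 0 0 -45 -60 1"

```text
t: 28.08
position: [0.4739, -0.3493, 0.1759]
ee_rot: [-0.291, 0.956, -0.036, 0.009]
contact_force: [1.0, -0.7, -0.6]
grip_width: -0.0
```

```bash
python3 - <<'E'
from tilepos import *
st();b=tilepos(34)
B=cv2.resize(b["color"][170:250,370:450],None,fx=5,fy=5,interpolation=3)
C=cv2.resize(b["color"],None,fx=.62,fy=1,interpolation=3)
cv2.imwrite("pics/f.png",np.hstack([B,C])[:,:,::-1])
E
```

```text
t 28.07 pos [ 0.4739 -0.3493  0.1759] F [ 1.  -0.7 -0.6] w -0.0
n 603 z0 33.1 slope x 0.011 y 0.005
rect [-0.4  1.2] [56.6 89.2] 0.07
yaw of mid line (dx/dy) [-0.003 -0.283]
```

View pics/f.png

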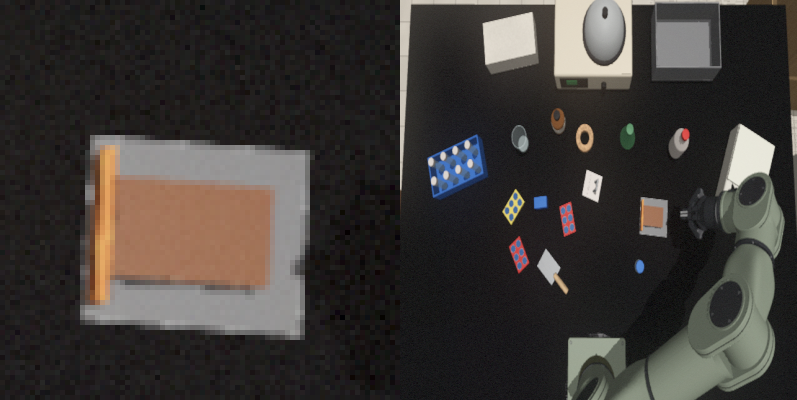

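The crop shows the tile brown side up, square against the rail at (105,225) and centred on the ribs. All the bystanders are in place and the arm is clear, so I'm handing in.

```bash
python3 -c "
from cell import arm
print(arm.job_done())"
```

```text
the job is handed in; nothing more can be done
None
```

The tile is in the drying tray, wells down along both ribs with one short edge against the end rail. I handed the job in at about 28 s.

**What I did**
- **Stand:** I took the tile off the block and stood it in the draining stand with its wells towards the rods. I released it there, and it stood alone leaning 16°.
- **Tray:** I took hold of it again from the other side, turned it the rest of the way over and lowered it onto the ribs at about 11 N. I then slid it to the rail and let go. A gentle push with shut fingers on the free end met 16 N with almost no travel, so it is seated.

**Last checks (top view)**
- **Centring:** the tile's centre is about 0.3 mm from the middle of the ribs.
- **Squareness:** it is square to the tray within about 0.2°.
- **Height:** its top reads 33 mm against 32 mm nominal, which fits the camera's 1–2 mm height error.
- **Rail:** no gap is visible.
- **Surroundings:** the bystanders look undisturbed and nothing touches the arm.

**What disagreed**
- The two cameras differ by about 2 mm in x; I trusted the top one because it matched the jaw centre.
- In the stand, the arm's position and the camera disagreed by 3–5 mm on where the tile was. I relied on contact forces and re-measured the tile after the second grasp.
- The rail reads about 2 mm further out than the drawing says, so I judged the seating by contact force. The side camera was blocked at the tray.

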